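Square up the riveting plate on its board

ROBOT

A 6-joint arm with a two-finger parallel gripper is mounted at the origin on a cart in front of the work surface, level with it; the furniture and walls round the work are solid. World frame = base frame: x ahead of the robot, y to its left, z up, the work surface at z = 0. Lengths are in m, angles in rad, forces in N, time in s.
With the tool pointing down it reaches from about 0.425 to 0.95 m from the base axis. Payload 3.5 kg.
Tool frame: the origin (TCP) lies at the centre of the arm's flange, where the gripper is bolted on; the fingertips stand 173 mm ahead of it and the grasp point (between the pads) lies 155 mm ahead of it (ctrl.tcp_to_grasp is the distance from the TCP to the grasp point, in m); z points along the fingers, x is the direction in which the jaws open and shut, and the axes are right-handed (so a half turn about z gives the same grasp; the last joint's range is limited). The gripper opens to 85 mm and grips with 20 to 120 N. Pads are 22 mm wide; open, the fingers measure 114 mm over their backs; the gripper's body (76 mm by 85 mm) begins 54 mm behind the grasp point. The pads swing forward as they close: fully open they stand 13 mm farther back than shut.
Start: joints at [1.171, 0.286, 1.577, -0, 1.279, -0.15], TCP at [0.167, 0.654, 0.405] pointing down, gripper open.
Joint ranges: [-2.77, 2.77], [-0.9, 2.22], [0.21, 2.48], [-1.53, 4.67], [0.24, 2.81], [-2.84, 2.84]. Speed limits (rad/s): [2.79, 2.79, 3.14, 3.14, 3.14, 3.14].

INTERFACE

Orientations are given as a unit quaternion [x, y, z, w].
In Python, from plant import readout, imaging, ctrl, spotter gives the robot as it stands.
- The arm moves only by the tool apply_moves, never from a script. Its argument "steps" is a list of rows, each an object of numbers: "tx", "ty", "tz": the shift along the tool's x, y, z in mm; "wx", "wy", "wz": the turn, a rotation vector about the tool's x, y, z in rad. In form: [{"tx": .., "ty": .., "tz": .., "wx": .., "wy": .., "wz": ..}, ...]. A call has 1 to 12 rows; each row is the pose to reach, as a shift and turn from the pose commanded when the call began, along the tool's axes at that moment; what a row does not reach only later rows make up. A row lasts 1/10 s, in which the tool goes at most 50 mm and 8.59 degrees, less where a joint would pass 70% of its speed; a pose out of reach is approached as far as the arm can. A call with a gripper value outside its range is refused whole. "hand" is the opening, from 0 (shut) to 1 (fully open), set as the call begins (left out, the last holds). The fingers move at their own pace and stop on an object; "force" is the grip in N (left out, the last holds). Time passes only in rows, so rows that repeat a pose let the fingers close. It gives the time, the measured TCP pose, the force and the opening at its end, in the units of the state.
- readout.get_state(): the state, without advancing time (a new reading comes with each control period).
- imaging.read_camera(name): name is "side" or "top"; returns a dict with "img" (384x512x3 uint8, red, green, blue), "vfov" (degrees; the focal length in pixels is half the picture's height over the tangent of half this angle, whatever the lens; pixels are square), "cx", "cy" (the principal point, pixels), "k1" (the pictures are not rectified: a ray, as slopes to the right and down, at radius r is drawn at 1 + k1 r^2 times it, then the intrinsics apply), "R" (3x3) and "t" (3): a world point X has camera coordinates R X + t. Camera axes: x right, y down, z forward; pixel columns grow to the right and rows downward; lengths in m; the calibration is good to about 2 mm. A picture is of the moment at which its call begins. There is no depth.
- ctrl.sign_off(): hands the job in, once; it reports no verdict.
Trained networks look in the newest picture that a camera, given by its name, has taken for a name from the list of things; names that differ only in an ending like _2 or _b are one class to them, and where a whole thing is asked for, a point or a joint stands for the part that bears it (a point fixed in the world has none). Each returns a list of dicts, best first, with "confidence" (0 to 1); they miss things now and then, are a little off and sometimes report something else, mostly with a low value. They report only what shows in the picture. A call takes as long as a camera call. They do not tell look-alikes from the thing itself.
- spotter.trace(camera, label): "region" (384x512 bool, what is visible of it) and "uv" ([column, row] in pixels, amid what is visible of it).
The state is a dict: "time": time; "qpos": joint angles; "dq": joint speeds; "joint_efforts": joint torques, N m; "eef_pos": TCP position; "tcp_rot": TCP orientation; "contact_force": force on the tool from outside, world axes, zero at the start; "wrist_torque": the same for the moment, N m; "opening": opening from 0.0 (shut) to 1.0 (fully open).
Only numpy, scipy, OpenCV 4.12 (cv2) and the standard library are available. Lean on these libraries where they do the work, as an engineer would, in place of code of your own. Each camera call takes 0.05 s, during which the arm holds its last target.

TASK

The large aluminium riveting plate on the plywood board has been left askew, with one corner by the steel peg. Turn it clockwise (seen from above) by pushing the corner diagonally opposite the peg, so that the peg corner stays at the peg, until the plate is square with the board and lies on its scribed outline. Keep the plate flat on the board, and leave the small plate beside the board where it lies.

Things in the scene. Friction and masses are not known exactly. Their poses are not given: they have to be found in the camera images.
- plate_center (a point): Centre, half-way up, of the large loose aluminium plate, 0.3-0.65 kg: 100 mm (own x) x 110 mm (own y) x 16 mm, a round steel disc in its top, flat on the board. In its axes (mm) the corner by the peg is (50, -55), the corner to push (-50, 55). Starts 23-37 deg anticlockwise from square. Pushed on its side x = -50, near that corner, it turns about the peg, and stops with the push.
- outline (a point): Centre of the thin dark rectangle, 106 mm (x) x 116 mm (y), scribed on the top of the fixed plywood board: the plate's place, where plate and board axes agree. Board 250 mm (x) x 260 mm (y) x 12 mm thick, its x pointing roughly away from the robot, its middle 20 mm towards -x and 3 mm towards -y from here. This point is on the board's top, 12 mm over the table.
- peg_top (a point): Centre of the top of the fixed upright steel peg, 16 mm diameter, 30 mm high over the board. In the board's axes it lies 40 mm towards +x and 63 mm towards -y from the outline's centre. It stands beside the plate's side y = -55, with its axis at about (40, -63) mm in the plate's axes (0 to 4 mm of play), before and after the turn.
- small_center (a point): Centre, half-way up, of the small plate: a loose aluminium plate 55 x 90 x 16 mm lying on the table to the left or right of the board. A bystander.
There are look-alikes about, which are no part of the job. What is shaped like the part that bears plate_center but orange or pink is not meant.

How it is judged:
At the end, for the whole second after the job is handed in: The large plate lies flat on the board, square with it within 10 degrees, its centre within 15 mm of the outline's centre (so its one corner is still at the peg) (angle between the x axis of plate_center and the x axis of outline, either way round below 0.175 rad and horizontal distance between plate_center and outline below 0.015 m and z of plate_center in the frame of outline below 0.012 m and angle between plate_center's own z axis and vertical below 0.08 rad); the robot touches nothing.
It fails at once if the large plate is lifted off the board or tipped (z of plate_center in the frame of outline above 0.025 m or angle between plate_center's own z axis and vertical above 0.3 rad).
It fails at once if the plate is pushed away from the peg (its centre, properly about 75 mm from the peg's axis, goes beyond 105 mm) (horizontal distance between plate_center and peg_top above 0.105 m).
It fails at once if the small plate is shifted by more than 20 mm (distance of small_center from where it was at the start of the episode above 0.02 m).
It also fails if it takes over 29 s, if anything falls off the work surface, if the arm or the gripper's body presses on something with over 40 N, if the wrist force passes 120 N, or if a joint passes its speed limit or range.

## Working session

There is one attempt and no reset: what is moved stays moved. The work goes in short steps, Python scripts to look and compute and a tool call to move; the robot and the scene stay as the last step left them, time stands still between calls to the robot, and variables do not carry over. Pictures are saved under pics/ and viewed, and the job is handed in when it is done.

Besides the shell and the picture viewer there is one more tool, called as a command line: name --argument value ..., lists and objects as JSON in quotes. apply_moves: Moves the arm, as the interface text tells. Its arguments: {"type":"object","properties":{"steps":{"type":"array","items":{"type":"object","properties":{"tx":{"type":"number"},"ty":{"type":"number"},"tz":{"type":"number"},"wx":{"type":"number"},"wy":{"type":"number"},"wz":{"type":"number"}}}},"hand":{"type":"number"},"force":{"type":"number"}},"required":["steps"]}

```bash
mkdir -p pics
cat > h.py <<'E'
import numpy as np,cv2
from plant import readout,imaging,ctrl,spotter
def K(c):
    f=c["img"].shape[0]/2/np.tan(np.radians(c["vfov"])/2)
    return np.array([[f,0,c["cx"]],[0,f,c["cy"]],[0,0,1.]]),np.array([c["k1"],0,0,0,0.])
def proj(c,P):
    k,d=K(c);R=np.array(c["R"]);t=np.array(c["t"])
    return cv2.projectPoints(np.array(P,float).reshape(-1,3),cv2.Rodrigues(R)[0],t,k,d)[0].reshape(-1,2)
def back(c,uv,z):
    k,d=K(c);R=np.array(c["R"]);t=np.array(c["t"])
    n=cv2.undistortPoints(np.array(uv,float).reshape(-1,1,2),k,d).reshape(-1,2)
    r=np.c_[n,np.ones(len(n))]@R; o=-R.T@t
    return o+r*((z-o[2])/r[:,2])[:,None]
def save(n,img,s=1.5):
    cv2.imwrite(n,cv2.resize(np.ascontiguousarray(img[:,:,::-1]),None,fx=s,fy=s,interpolation=cv2.INTER_CUBIC))
E
python3 - <<'E'
from h import *
import pickle
s=readout.get_state();print(s["time"],s["eef_pos"],s["tcp_rot"])
D={}
for n in("top","side"):
    c=imaging.read_camera(n);D[n]=c;save(f"pics/{n}0.png",c["img"]);print(n,c["vfov"],c["k1"],-np.array(c["R"]).T@np.array(c["t"]))
    for l in("plate_center","small_center","outline","peg_top"):
        try:
            for r in spotter.trace(n,l):
                m=r["region"].astype(np.uint8)
                print(l,round(r["confidence"],2),np.round(r["uv"],1),m.sum(),back(c,r["uv"],.028).round(3), cv2.minAreaRect(cv2.findNonZero(m)) if m.sum() else '')
        except Exception as e: print(l,e)
pickle.dump(D,open("c0.pkl","wb"))
E
```

```text
0.0 [0.16674415 0.65382984 0.40332063] [ 7.89681039e-01  6.13516470e-01 -1.03174729e-03  5.76530318e-04]
top 43.71983882576756 -0.2014864330777021 [ 0.43162811 -0.07734652  1.0464758 ]
plate_center 0.92 [352.  148.8] 2196 [[ 0.692 -0.263  0.028]] ((350.4000244140625, 147.70001220703125), (45.16857147216797, 50.087921142578125), 26.56505012512207)
plate_center 0.78 [303.6 278.6] 2446 [[ 0.409 -0.158  0.028]] ((301.8807067871094, 276.8299255371094), (52.08159255981445, 48.2342529296875), 85.91438293457031)
outline 0.88 [191.1 182.8] 10610 [[0.61  0.088 0.028]] ((202.724365234375, 188.7493438720703), (117.55111694335938, 112.45023345947266), 1.4688007831573486)
peg_top 0.59 [192.9 179.9] 10769 [[0.616 0.084 0.028]] ((202.49252319335938, 188.8822021484375), (119.42803192138672, 113.52720642089844), 1.123302698135376)
side 51.872847708802254 0.035599814755130174 [ 0.23149672 -0.75132858  0.4104571 ]
plate_center 0.76 [191.5 254.9] 2314 [[ 0.4   -0.191  0.028]] ((192.89479064941406, 254.23367309570312), (38.85890579223633, 70.28889465332031), 72.25532531738281)
plate_center 0.66 [240.1 192.8] 1116 [[0.584 0.012 0.028]] ((237.7647247314453, 191.44117736816406), (57.48093795776367, 24.738632202148438), 14.03624439239502)
plate_center 0.64 [352.  247.8] 2075 [[ 0.67  -0.286  0.028]] ((355.99114990234375, 248.39979553222656), (68.69415283203125, 34.302642822265625), 1.2730300426483154)
small_center 0.67 [217.9 162. ] 337 [[0.614 0.227 0.028]] ((217.5, 162.0), (16.0, 23.0), 90.0)
outline 0.59 [233.  201.3] 3878 [[ 0.551 -0.024  0.028]] ((241.87368774414062, 194.30429077148438), (52.69009017944336, 128.0836181640625), 80.78897094726562)
peg_top 0.61 [229.5 201.5] 3729 [[ 0.543 -0.022  0.028]] ((241.35659790039062, 193.40188598632812), (52.39937210083008, 126.23765563964844), 79.3803482055664)
```

View pics/top0.png

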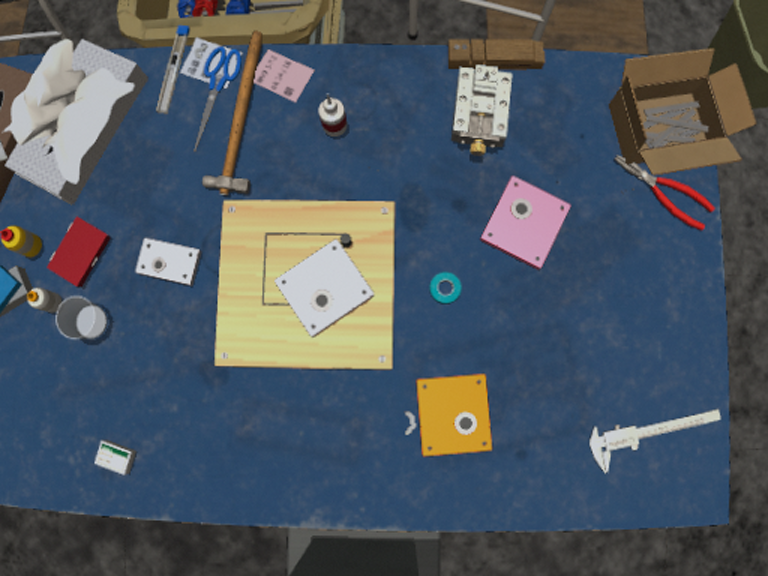

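View pics/side0.png

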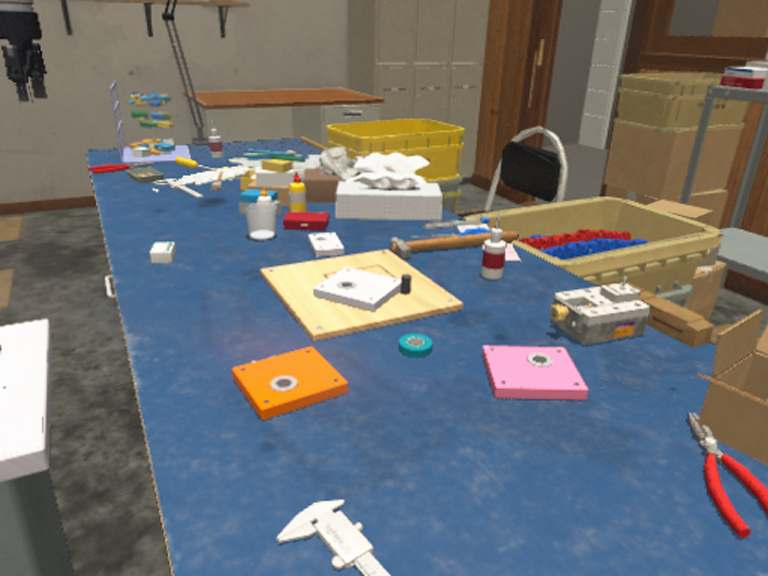

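The plate meant is the bare white-silver one on the board: top view about (325,288) in the 1.5x picture, with the peg at (346,240). The orange plate at (455,415) and the pink plate at (526,222) are excluded. The small plate is at (167,261), left of the board. I'll enlarge to confirm and fit the geometry.

Run:
```python
from h import *
import pickle
c=pickle.load(open("c0.pkl","rb"))["top"];im=c["img"]
save("pics/crop0.png",im[125:255,85:275],4)
# plate: low-saturation bright, inside board
hsv=cv2.cvtColor(im,cv2.COLOR_RGB2HSV)
m=((hsv[...,1]<45)&(hsv[...,2]>140)).astype(np.uint8);b=np.zeros_like(m);b[150:235,165:255]=m[150:235,165:255]
n,l,st,ce=cv2.connectedComponentsWithStats(b);i=1+st[1:,4].argmax();b=(l==i).astype(np.uint8)
ct=max(cv2.findContours(b,0,2)[0],key=cv2.contourArea)
print(st[i],back(c,cv2.boxPoints(cv2.minAreaRect(ct)),.028).round(4))
w=back(c,ct.reshape(-1,2),.028)[:,:2].astype(np.float32)*1000
print(cv2.minAreaRect(w))
y=((hsv[...,0]>12)&(hsv[...,0]<30)&(hsv[...,1]>50)&(hsv[...,2]>150)).astype(np.uint8);a=np.zeros_like(y);a[125:255,135:270]=y[125:255,135:270]
a=cv2.morphologyEx(a,cv2.MORPH_OPEN,np.ones((3,3)))
ct=max(cv2.findContours(a,0,2)[0],key=cv2.contourArea)
w=back(c,ct.reshape(-1,2),.012)[:,:2].astype(np.float32)*1000
r=cv2.minAreaRect(w);print(r,cv2.boxPoints(r))
r=cv2.minAreaRect(ct);print(cv2.boxPoints(r))
```

```text
[ 183  160   66   64 2248] [[ 0.6012  0.1078  0.028 ]
 [ 0.6655  0.0172  0.028 ]
 [ 0.5829 -0.0399  0.028 ]
 [ 0.52    0.0497  0.028 ]]
((592.4489135742188, 33.740570068359375), (99.90931701660156, 109.98829650878906), 35.371028900146484)
((645.22802734375, 63.941062927246094), (162.12277221679688, 258.0610046386719), 0.22034205496311188) [[563.671   192.65887]
 [564.66345 -65.40023]
 [726.78503 -64.77675]
 [725.7926  193.28235]]
[[144.85504 203.88847]
 [145.72449 132.5942 ]
 [262.20715 134.01472]
 [261.3377  205.309  ]]
```

View pics/crop0.png

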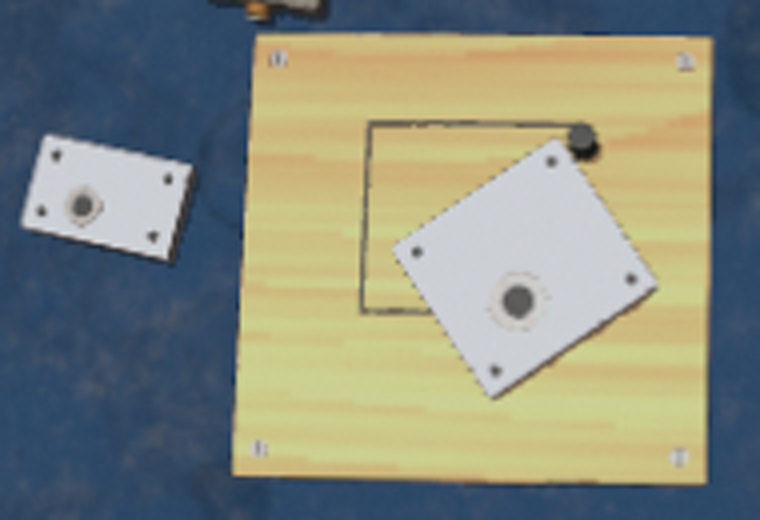

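The crop confirms it: bare plate, peg at its upper corner (581,136 in crop), outline up and left of it, and the small plate away to the left. The fit gives 99.9 x 110.0 mm, as described. Next, the board, outline and peg.

Run:
```python
from h import *
import pickle
D=pickle.load(open("c0.pkl","rb"));c=D["top"]
f=lambda p:(np.array(p,float)+.5)/4-.5+[85,125]
B=back(c,f([(256,35),(712,38),(707,485),(233,476)]),.012)[:,:2]*1000
print(B.round(1),[np.linalg.norm(B[i]-B[i-1]).round(1) for i in range(4)])
d=(B[0]+B[1]-B[2]-B[3]);e=(B[0]+B[3]-B[1]-B[2]);ax=np.degrees(np.arctan2(d[1],d[0]));ay=np.degrees(np.arctan2(e[1],e[0]))-90
print("ang",ax,ay);th=np.radians((ax+ay)/2);R=np.array([[np.cos(th),-np.sin(th)],[np.sin(th),np.cos(th)]])
o=B.mean(0)+R@[20,3];print("outline from board",o)
O=back(c,f([(370,123),(362,311)]),.012)[:,:2]*1000
print("outline corners",O, "->centres",O[0]-R@[53,58],O[1]-R@[-53,58])
p=back(c,f([(581,136)]),.042)[0,:2]*1000;print("peg",p,"outl from peg",p-R@[40,-63])
a=np.radians(35.37);Rp=np.array([[np.cos(a),-np.sin(a)],[np.sin(a),np.cos(a)]])
pc=np.array([592.4,33.7]);print("peg in plate",Rp.T@(p-pc), np.linalg.norm(p-pc))
s=back(c,f([(45,135),(193,165),(170,262),(22,226)]),.016)*1000;print("small",s.mean(0),s)
```

```text
[[724.7 193. ]
 [725.9 -65.6]
 [477.2 -67.6]
 [475.9 191.6]] [np.float64(248.8), np.float64(258.6), np.float64(248.7), np.float64(259.2)]
ang 0.3938519069675408 0.28474931718571383
outline from board [620.92902419  65.97187867]
outline corners [[674.19765697 124.4695402 ]
 [568.30965702 123.72535397]] ->centres [621.54205524  66.15669766] [621.65219663  66.04023052]
peg [661.57548237   3.54509875] outl from peg [621.20310542  66.30711895]
peg in plate [ 38.95253837 -64.63176607] 75.46234445684641
small [629.42845    272.16974696  16.        ] [[664.58495598 311.63592401  16.        ]
 [648.11333851 223.19619143  16.        ]
 [593.00659855 232.80407544  16.        ]
 [612.00890696 321.04279696  16.        ]]
```

All the checks agree to within 1 mm:

| Item | Measured |
|---|---|
| Outline | (621, 66) mm, +0.3° |
| Peg | (661.5, 3.5) mm |
| Plate | (592.4, 33.7) mm, +35.4° |
| Peg in plate axes | (39, -64.6) mm |

I'll push with the shut fingers' flank (tool y along plate +x) and turn the tool rigidly about the peg. Working out the moves.

```bash
cat >> h.py <<'E'
from scipy.spatial.transform import Rotation as Ro
def cur():
    s=readout.get_state();return np.array(s["eef_pos"])*1000,Ro.from_quat(s["tcp_rot"]),s
def yawR(psi): # tool down, tool y at world yaw psi(deg)
    p=np.radians(psi);y=np.array([np.cos(p),np.sin(p),0]);z=np.array([0,0,-1.]);return Ro.from_matrix(np.c_[np.cross(y,z),y,z])
def row(p0,R0,p,psi):
    return np.r_[R0.inv().apply(np.array(p)-p0).round(1),(R0.inv()*yawR(psi)).as_rotvec().round(4)]
def loc(x,y,pc,ang):
    a=np.radians(ang);return np.array([pc[0]+np.cos(a)*x-np.sin(a)*y,pc[1]+np.sin(a)*x+np.cos(a)*y])
E
python3 - <<'E'
from h import *
p,R,s=cur();print(p,s["qpos"],R.as_matrix().round(3),s["contact_force"],s["opening"])
t=loc(-83,40,(592.4,33.7),35.4);print(t)
for psi in(35.4,-144.6): print(psi,row(p,R,[*t,290],psi),row(p,R,[*t,193],psi))
E
```

```text
[166.82532008 654.04528721 404.68724113] [ 1.17100419e+00  2.86328487e-01  1.57673432e+00  3.04311587e-05
  1.27856699e+00 -1.49984509e-01] [[ 0.247  0.969 -0.   ]
 [ 0.969 -0.247 -0.   ]
 [-0.    -0.    -1.   ]] [ 0.20534841 -0.56904063  0.12276407] 1.0057610798255543
[501.57314606  18.22477452]
35.4 [-533.3     481.6     114.7      -0.        0.       -0.8677] [-533.3     481.6     211.7      -0.        0.       -0.8677]
-144.6 [-5.3330e+02  4.8160e+02  1.1470e+02  0.0000e+00  1.0000e-04  2.2739e+00] [-5.3330e+02  4.8160e+02  2.1170e+02  0.0000e+00  1.0000e-04  2.2739e+00]
```

apply_moves --steps '[{"tx": -237,"ty": 301,"tz": 40,"wz": -0.43},{"tx": -237,"ty": 301,"tz": 40,"wz": -0.43},{"tx": -237,"ty": 301,"tz": 40,"wz": -0.43},{"tx": -237,"ty": 301,"tz": 40,"wz": -0.43},{"tx": -237,"ty": 301,"tz": 40,"wz": -0.43},{"tx": -237,"ty": 301,"tz": 40,"wz": -0.43},{"tx": -237,"ty": 301,"tz": 40,"wz": -0.43},{"tx": -237,"ty": 301,"tz": 40,"wz": -0.43},{"tx": -533.3,"ty": 481.6,"tz": 114.7,"wz": -0.8677},{"tx": -533.3,"ty": 481.6,"tz": 114.7,"wz": -0.8677},{"tx": -533.3,"ty": 481.6,"tz": 114.7,"wz": -0.8677},{"tx": -533.3,"ty": 481.6,"tz": 114.7,"wz": -0.8677}]' --hand 0 --force 40

```text
$.steps[0]: bad value
```

Run:
```python
from h import *
p,R,s=cur();print(p,s["qpos"],R.as_matrix().round(3),s["contact_force"],s["opening"])
t=loc(-83,40,(592.4,33.7),35.4)
for z in(290,220):print(row(p,R,[*t,z],35.4))
```

```text
[166.82532008 654.04528721 404.68724113] [ 1.17100419e+00  2.86328487e-01  1.57673432e+00  3.04311587e-05
  1.27856699e+00 -1.49984509e-01] [[ 0.247  0.969 -0.   ]
 [ 0.969 -0.247 -0.   ]
 [-0.    -0.    -1.   ]] [ 0.20534841 -0.56904063  0.12276407] 1.0057610798255543
[-533.3     481.6     114.7      -0.        0.       -0.8677]
[-533.3     481.6     184.7      -0.        0.       -0.8677]
```

apply_moves --steps '[{"tx": -237,"ty": 301,"tz": 40,"wx": 0,"wy": 0,"wz": -0.43},{"tx": -237,"ty": 301,"tz": 40,"wx": 0,"wy": 0,"wz": -0.43}]' --hand 0 --force 40

```text
time: 0.7
eef_pos: [0.2268, 0.5753, 0.3943]
tcp_rot: [0.687, 0.727, 0.0, 0.0]
contact_force: [1.5, -1.0, -0.3]
opening: 0.687
```

Run:
```python
from h import *
p,R,s=cur();print(p,s["qpos"])
t=loc(-83,40,(592.4,33.7),35.4)
print(row(p,R,[400,350,360],20));print(row(p,R,[*t,290],35.4))
```

```text
[226.79755775 575.33497664 394.337583  ] [ 1.03144025e+00  1.71824027e-01  1.73184518e+00 -2.60479052e-04
  1.23722746e+00 -5.96294905e-01]
[-2.349e+02  1.601e+02  3.430e+01  7.000e-04 -3.000e-04 -2.920e-01]
[-5.719e+02  2.425e+02  1.042e+02  7.000e-04 -3.000e-04 -5.608e-01]
```

apply_moves --steps '[{"tx": -235,"ty": 160,"tz": 34,"wx": 0,"wy": 0,"wz": -0.29},{"tx": -235,"ty": 160,"tz": 34,"wx": 0,"wy": 0,"wz": -0.29},{"tx": -235,"ty": 160,"tz": 34,"wx": 0,"wy": 0,"wz": -0.29},{"tx": -235,"ty": 160,"tz": 34,"wx": 0,"wy": 0,"wz": -0.29},{"tx": -235,"ty": 160,"tz": 34,"wx": 0,"wy": 0,"wz": -0.29},{"tx": -572,"ty": 242,"tz": 104,"wx": 0,"wy": 0,"wz": -0.56},{"tx": -572,"ty": 242,"tz": 104,"wx": 0,"wy": 0,"wz": -0.56},{"tx": -572,"ty": 242,"tz": 104,"wx": 0,"wy": 0,"wz": -0.56},{"tx": -572,"ty": 242,"tz": 104,"wx": 0,"wy": 0,"wz": -0.56},{"tx": -572,"ty": 242,"tz": 104,"wx": 0,"wy": 0,"wz": -0.56},{"tx": -572,"ty": 242,"tz": 104,"wx": 0,"wy": 0,"wz": -0.56},{"tx": -572,"ty": 242,"tz": 104,"wx": 0,"wy": 0,"wz": -0.56}]'

```text
time: 1.9
eef_pos: [0.4813, 0.0593, 0.2999]
tcp_rot: [0.463, 0.886, 0.0, 0.001]
contact_force: [1.0, 0.2, 0.0]
opening: 0.002
```

Run:
```python
from h import *
p,R,s=cur();print(p,s["qpos"],s["opening"],R.as_matrix().round(3))
t=loc(-83,40,(592.4,33.7),35.4)
print(row(p,R,[*t,290],35.4),row(p,R,[*t,193],35.4))
```

```text
[481.33141011  59.33080829 299.93976379] [-8.69527701e-02 -2.07416497e-02  2.12189656e+00  1.07542331e-04
  1.03891638e+00 -2.26586997e+00] 0.0017359197801139483 [[-0.571  0.821  0.002]
 [ 0.821  0.571 -0.   ]
 [-0.001  0.001 -1.   ]]
[-4.53e+01 -6.90e+00  1.00e+01  1.20e-03  9.00e-04 -9.80e-03] [-4.52e+01 -7.00e+00  1.07e+02  1.20e-03  9.00e-04 -9.80e-03]
```

apply_moves --steps '[{"tx": -45,"ty": -7,"tz": 10,"wx": 0,"wy": 0,"wz": -0.01},{"tx": -45,"ty": -7,"tz": 50,"wx": 0,"wy": 0,"wz": -0.01},{"tx": -45,"ty": -7,"tz": 80,"wx": 0,"wy": 0,"wz": -0.01},{"tx": -45,"ty": -7,"tz": 80,"wx": 0,"wy": 0,"wz": -0.01},{"tx": -45,"ty": -7,"tz": 80,"wx": 0,"wy": 0,"wz": -0.01}]'

```text
time: 2.4
eef_pos: [0.5011, 0.0204, 0.2199]
tcp_rot: [0.458, 0.889, -0.0, -0.0]
contact_force: [0.4, 0.3, 1.0]
opening: 0.0
```

Run:
```python
from h import *
p,R,s=cur();print(p,s["qpos"],s["opening"],R.as_matrix().round(3),s["contact_force"])
t=loc(-83,40,(592.4,33.7),35.4)
print(row(p,R,[*t,193],35.4))
for n in("top","side"):
    c=imaging.read_camera(n)
    if n=="top": save("pics/top1.png",c["img"][110:255,130:275],4)
    else: save("pics/side1.png",c["img"][100:240,150:330],4)
```

```text
[501.11344398  20.39272197 219.93477301] [-1.61892857e-01  1.47282613e-01  2.11904497e+00 -1.99274384e-05
  8.75954220e-01 -2.35089646e+00] 0.0001039254457212313 [[-0.58   0.815 -0.001]
 [ 0.815  0.58   0.   ]
 [ 0.    -0.001 -1.   ]] [0.44277066 0.29569505 1.02302875]
[-2.00e+00 -9.00e-01  2.69e+01 -5.00e-04 -5.00e-04  4.00e-04]
```

View pics/side1.png

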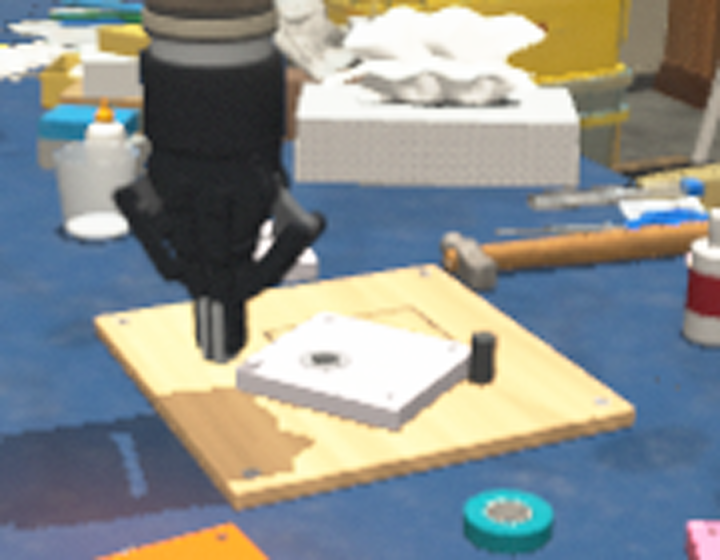

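View pics/top1.png

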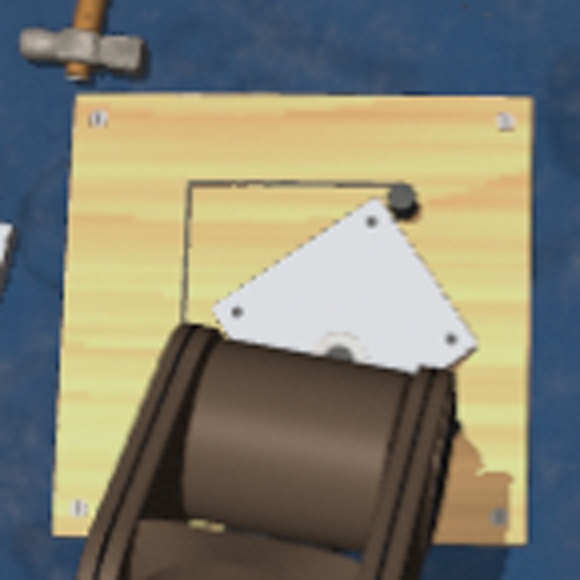

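The fingertips hang clear, beside the plate's near-left side. The plate hasn't moved. Next I lower to 193 mm and compute the arc.

apply_moves --steps '[{"tx": -2,"ty": -1,"tz": 15,"wx": 0,"wy": 0,"wz": 0},{"tx": -2,"ty": -1,"tz": 27,"wx": 0,"wy": 0,"wz": 0},{"tx": -2,"ty": -1,"tz": 27,"wx": 0,"wy": 0,"wz": 0},{"tx": -2,"ty": 6,"tz": 27,"wx": 0,"wy": 0,"wz": 0},{"tx": -2,"ty": 12,"tz": 27,"wx": 0,"wy": 0,"wz": 0},{"tx": -2,"ty": 15,"tz": 27,"wx": 0,"wy": 0,"wz": 0},{"tx": -2,"ty": 15,"tz": 27,"wx": 0,"wy": 0,"wz": 0}]'

```text
time: 3.2
eef_pos: [0.5151, 0.0278, 0.1933]
tcp_rot: [0.458, 0.889, 0.0, 0.001]
contact_force: [-0.5, -1.1, 0.7]
opening: -0.001
```

Run:
```python
from h import *
p,R,s=cur();print(p,s["contact_force"])
pg=np.array([661.5,3.5])
for a in np.r_[35.4:7:-2.5]:
    pc=pg-loc(39,-64.6,(0,0),a)
    print(round(a,1),row(p,R,[*loc(-61,40,pc,a),193],a))
```

```text
[515.12769202  27.75299651 193.29729867] [-0.53543419 -1.13497594  0.70756488]
35.4 [0.0e+00 5.3e+00 3.0e-01 1.0e-03 9.0e-04 1.0e-03]
32.9 [4.30e+00 9.90e+00 3.00e-01 1.00e-03 9.00e-04 4.46e-02]
30.4 [8.30e+00 1.48e+01 3.00e-01 1.00e-03 9.00e-04 8.82e-02]
27.9 [1.220e+01 1.980e+01 3.000e-01 1.000e-03 8.000e-04 1.319e-01]
25.4 [1.580e+01 2.500e+01 3.000e-01 1.000e-03 8.000e-04 1.755e-01]
22.9 [1.920e+01 3.030e+01 3.000e-01 1.100e-03 8.000e-04 2.191e-01]
20.4 [2.230e+01 3.580e+01 3.000e-01 1.100e-03 8.000e-04 2.628e-01]
17.9 [2.520e+01 4.140e+01 3.000e-01 1.100e-03 7.000e-04 3.064e-01]
15.4 [2.79e+01 4.71e+01 3.00e-01 1.10e-03 7.00e-04 3.50e-01]
12.9 [3.030e+01 5.290e+01 3.000e-01 1.100e-03 7.000e-04 3.937e-01]
10.4 [3.240e+01 5.890e+01 3.000e-01 1.100e-03 7.000e-04 4.373e-01]
7.9 [3.430e+01 6.490e+01 3.000e-01 1.200e-03 6.000e-04 4.809e-01]
```

apply_moves --steps '[{"tx": 0,"ty": 5.3,"tz": 0,"wx": 0,"wy": 0,"wz": 0},{"tx": 4.3,"ty": 9.9,"tz": 0,"wx": 0,"wy": 0,"wz": 0.045},{"tx": 8.3,"ty": 14.8,"tz": 0,"wx": 0,"wy": 0,"wz": 0.088},{"tx": 12.2,"ty": 19.8,"tz": 0,"wx": 0,"wy": 0,"wz": 0.132},{"tx": 15.8,"ty": 25,"tz": 0,"wx": 0,"wy": 0,"wz": 0.175},{"tx": 19.2,"ty": 30.3,"tz": 0,"wx": 0,"wy": 0,"wz": 0.219},{"tx": 22.3,"ty": 35.8,"tz": 0,"wx": 0,"wy": 0,"wz": 0.263},{"tx": 25.2,"ty": 41.4,"tz": 0,"wx": 0,"wy": 0,"wz": 0.306},{"tx": 25.2,"ty": 41.4,"tz": 0,"wx": 0,"wy": 0,"wz": 0.306},{"tx": 25.2,"ty": 41.4,"tz": 0,"wx": 0,"wy": 0,"wz": 0.306}]'

```text
time: 4.2
eef_pos: [0.533, 0.0722, 0.1922]
tcp_rot: [0.588, 0.809, -0.001, -0.001]
contact_force: [-3.3, 0.9, 0.5]
opening: 0.002
```

Run:
```python
from h import *
p,R,s=cur();print(p,s["contact_force"],s["time"])
import pickle
D={}
for n in("top","side"):
    c=imaging.read_camera(n);D[n]=c
    if n=="top": save("pics/top2.png",c["img"][110:255,130:275],4)
    else: save("pics/side2.png",c["img"][100:240,150:330],4)
pickle.dump(D,open("c2.pkl","wb"))
pg=np.array([661.5,3.5])
for a in [17.9,15.4,12.9,10.4,7.9,5.4,2.9,.4,-.6]:
    pc=pg-loc(39,-64.6,(0,0),a)
    print(round(a,1),row(p,R,[*loc(-61,40,pc,a),193],a))
```

```text
[532.95041628  72.20425563 192.22783838] [-3.26837296  0.88305588  0.46753143] 4.2
17.9 [-3.0e-01  1.2e+00 -8.0e-01 -2.2e-03 -1.3e-03  7.0e-04]
15.4 [ 4.00e+00  5.90e+00 -8.00e-01 -2.30e-03 -1.20e-03  4.43e-02]
12.9 [ 8.00e+00  1.07e+01 -8.00e-01 -2.30e-03 -1.20e-03  8.80e-02]
10.4 [ 1.190e+01  1.570e+01 -8.000e-01 -2.300e-03 -1.100e-03  1.316e-01]
7.9 [ 1.550e+01  2.090e+01 -8.000e-01 -2.300e-03 -1.100e-03  1.752e-01]
5.4 [ 1.890e+01  2.620e+01 -8.000e-01 -2.400e-03 -1.000e-03  2.189e-01]
2.9 [ 2.200e+01  3.170e+01 -8.000e-01 -2.400e-03 -1.000e-03  2.625e-01]
0.4 [ 2.490e+01  3.730e+01 -8.000e-01 -2.400e-03 -9.000e-04  3.061e-01]
-0.6 [ 2.600e+01  3.960e+01 -8.000e-01 -2.400e-03 -9.000e-04  3.236e-01]
```

View pics/side2.png

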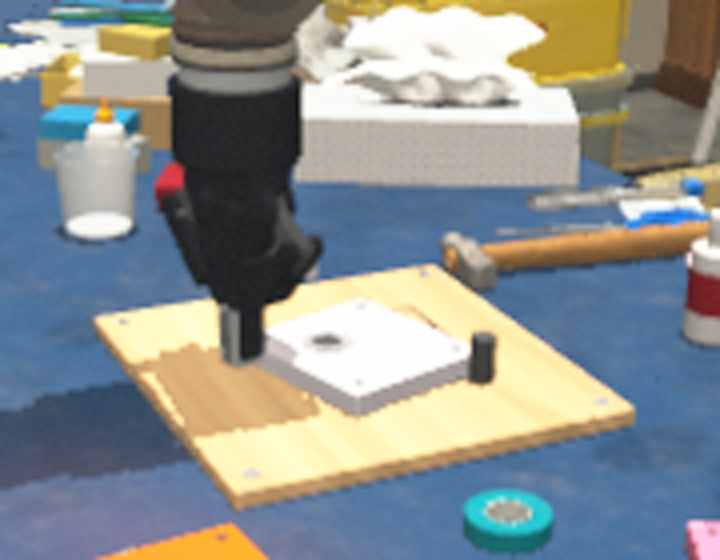

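View pics/top2.png

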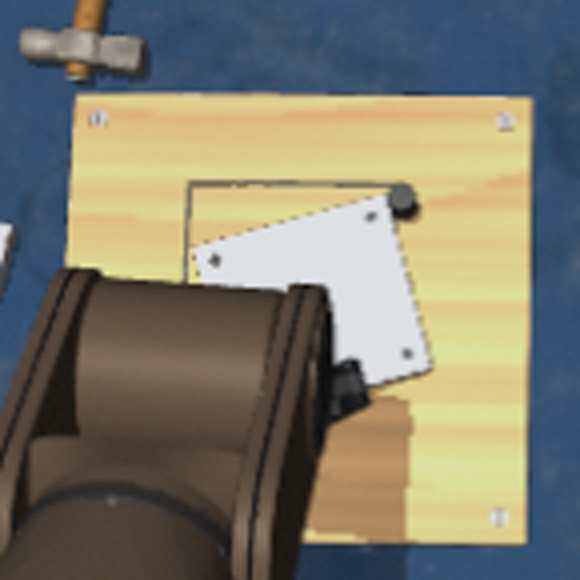

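The plate has turned to about 16° with its corner still at the peg, at about (390,193) in the crop. The force is only 3 N. I'll carry on along the arc to square.

apply_moves --steps '[{"tx": 4,"ty": 5.9,"tz": -0.5,"wx": 0,"wy": 0,"wz": 0.044},{"tx": 8,"ty": 10.7,"tz": -0.5,"wx": 0,"wy": 0,"wz": 0.088},{"tx": 11.9,"ty": 15.7,"tz": -0.5,"wx": 0,"wy": 0,"wz": 0.132},{"tx": 15.5,"ty": 20.9,"tz": -0.5,"wx": 0,"wy": 0,"wz": 0.175},{"tx": 18.9,"ty": 26.2,"tz": -0.5,"wx": 0,"wy": 0,"wz": 0.219},{"tx": 22,"ty": 31.7,"tz": -0.5,"wx": 0,"wy": 0,"wz": 0.2625},{"tx": 23.5,"ty": 34.5,"tz": -0.5,"wx": 0,"wy": 0,"wz": 0.284},{"tx": 23.5,"ty": 34.5,"tz": -0.5,"wx": 0,"wy": 0,"wz": 0.284},{"tx": 23.5,"ty": 34.5,"tz": -0.5,"wx": 0,"wy": 0,"wz": 0.284}]'

```text
time: 5.2
eef_pos: [0.5595, 0.1047, 0.1934]
tcp_rot: [0.697, 0.717, 0.0, 0.001]
contact_force: [-0.3, 0.5, 0.4]
opening: -0.0
```

Run:
```python
from h import *
p,R,s=cur();print(p,s["contact_force"],s["time"])
import pickle
D={}
for n in("top","side"):
    c=imaging.read_camera(n);D[n]=c
    if n=="top": save("pics/top3.png",c["img"][110:255,130:275],4)
    else: save("pics/side3.png",c["img"][100:240,150:330],4)
pickle.dump(D,open("c3.pkl","wb"))
pg=np.array([661.5,3.5])
for a in [2.9,1.4,.4,-.6]:
    pc=pg-loc(39,-64.6,(0,0),a)
    print(round(a,1),row(p,R,[*loc(-61,40,pc,a),193],a))
```

```text
[559.45120867 104.69341719 193.42778505] [-0.33979619  0.53433327  0.4180751 ] 5.2
2.9 [-1.70e+00 -3.20e+00  4.00e-01  1.60e-03  2.00e-04 -2.19e-02]
1.4 [ 9.0e-01 -5.0e-01  4.0e-01  1.6e-03  2.0e-04  4.3e-03]
0.4 [2.70e+00 1.40e+00 4.00e-01 1.60e-03 2.00e-04 2.18e-02]
-0.6 [4.40e+00 3.30e+00 4.00e-01 1.60e-03 2.00e-04 3.92e-02]
```

View pics/side3.png

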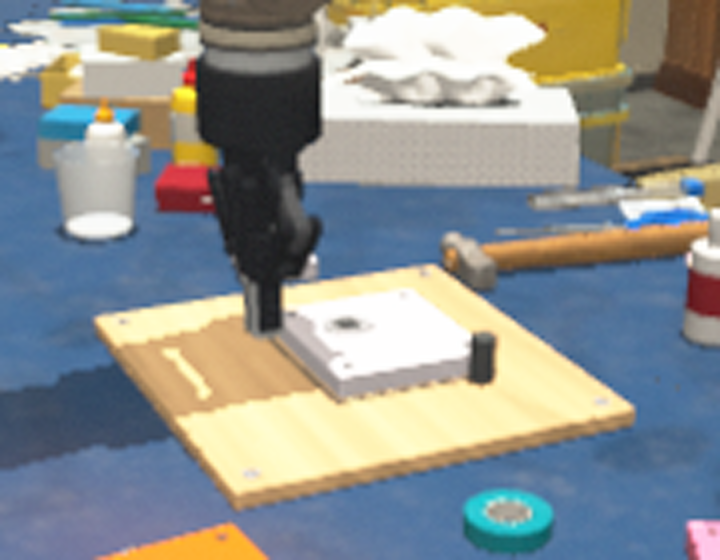

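View pics/top3.png

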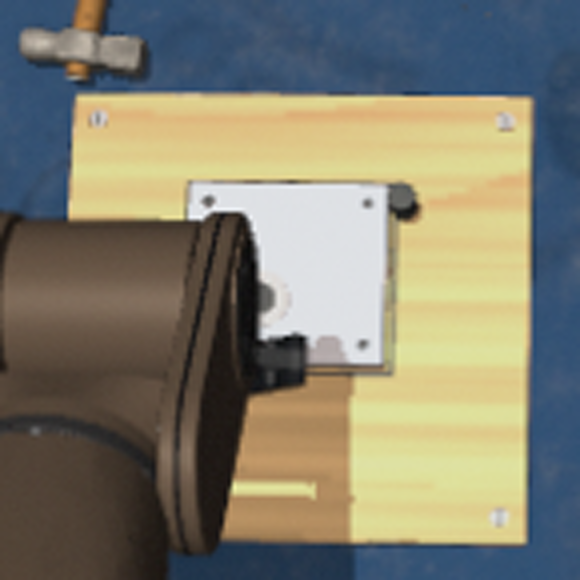

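The plate is now square and on its outline. I'll back the fingers straight off, lift, and swing clear to check.

apply_moves --steps '[{"tx": 0,"ty": -12,"tz": 0,"wx": 0,"wy": 0,"wz": 0},{"tx": 0,"ty": -25,"tz": 0,"wx": 0,"wy": 0,"wz": 0},{"tx": 0,"ty": -25,"tz": -40,"wx": 0,"wy": 0,"wz": 0},{"tx": 0,"ty": -25,"tz": -90,"wx": 0,"wy": 0,"wz": 0},{"tx": 0,"ty": -30,"tz": -140,"wx": 0,"wy": 0,"wz": 0},{"tx": 50,"ty": -30,"tz": -180,"wx": 0,"wy": 0,"wz": 0},{"tx": 100,"ty": -30,"tz": -200,"wx": 0,"wy": 0,"wz": 0},{"tx": 150,"ty": -30,"tz": -200,"wx": 0,"wy": 0,"wz": 0},{"tx": 200,"ty": -30,"tz": -200,"wx": 0,"wy": 0,"wz": 0},{"tx": 250,"ty": -30,"tz": -200,"wx": 0,"wy": 0,"wz": 0},{"tx": 300,"ty": -30,"tz": -200,"wx": 0,"wy": 0,"wz": 0},{"tx": 300,"ty": -30,"tz": -200,"wx": 0,"wy": 0,"wz": 0}]'

```text
time: 6.5
eef_pos: [0.5191, 0.4074, 0.3932]
tcp_rot: [0.696, 0.718, 0.001, -0.0]
contact_force: [-0.6, -0.5, 0.4]
opening: 0.0
```

Run:
```python
from h import *
p,R,s=cur();print(p,s["contact_force"],s["time"])
c=imaging.read_camera("top");im=c["img"];save("pics/top4.png",im[110:255,80:275],4)
save("pics/side4.png",imaging.read_camera("side")["img"][100:240,150:330],4)
hsv=cv2.cvtColor(im,cv2.COLOR_RGB2HSV)
m=((hsv[...,1]<45)&(hsv[...,2]>140)).astype(np.uint8);b=np.zeros_like(m);b[145:215,168:240]=m[145:215,168:240]
n,l,st,ce=cv2.connectedComponentsWithStats(b);i=1+st[1:,4].argmax();b=(l==i).astype(np.uint8)
ct=max(cv2.findContours(b,0,2)[0],key=cv2.contourArea)
print(st[i]);w=back(c,ct.reshape(-1,2),.028)[:,:2].astype(np.float32)*1000
print(cv2.minAreaRect(w),"outline 621.3 66.2 0.35")
b=np.zeros_like(m);b[150:195,85:136]=m[150:195,85:136]
print("small uv",cv2.minAreaRect(cv2.findNonZero(b)))
```

```text
[519.13199825 407.35164919 393.15267405] [-0.64611117 -0.50384019  0.36598441] 6.5
[ 175  155   52   46 2198]
((621.56005859375, 66.58198547363281), (110.24317169189453, 99.69025421142578), 89.93531799316406) outline 621.3 66.2 0.35
small uv ((110.92141723632812, 173.3457794189453), (38.29612350463867, 24.289670944213867), 12.804265022277832)
```

View pics/top4.png

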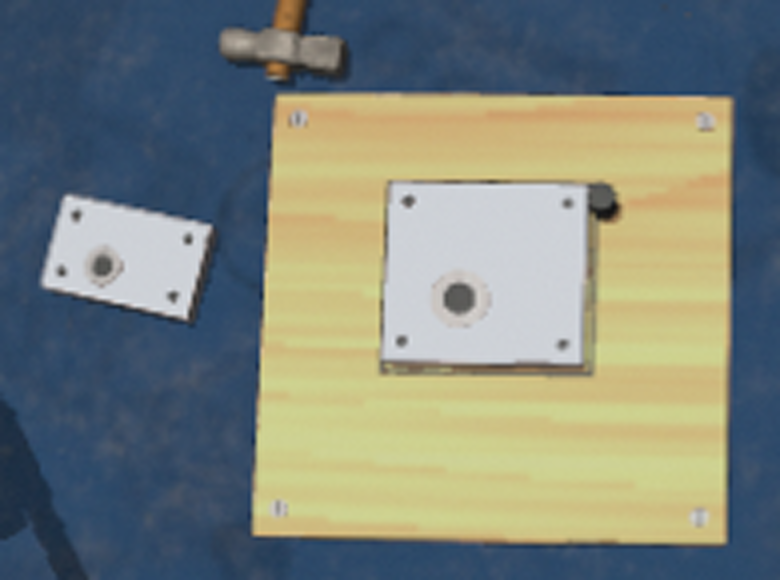

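View pics/side4.png

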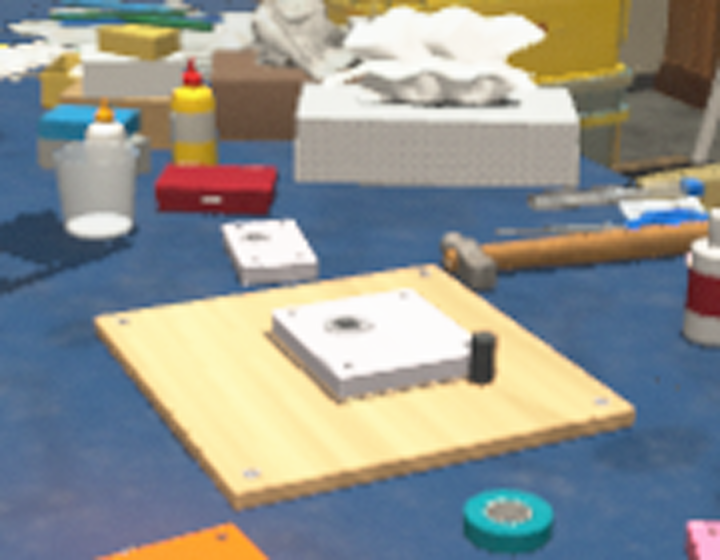

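The plate lies flat and square on its outline, at (621.6, 66.6) mm and -0.1° against the outline's (621.3, 66.2) mm and 0.35°. The peg is at its corner, (602,197) in the crop. The small plate is where it was, and the arm is well clear. Handing in.

```bash
python3 -c "
from plant import ctrl;print(ctrl.sign_off())"
```

```text
the job is handed in; nothing more can be done
None
```

I turned the large plate about 35° clockwise about the peg, and it now lies square on its scribed outline. I pushed with the flank of the shut fingers on its side x = -50, near the corner opposite the peg. Then I backed off, lifted clear and handed the job in shortly after 6.5 s.

The last camera checks agreed with each other:
- **Position:** the plate's centre is about 0.5 mm from the outline's centre, within the 2 mm camera calibration.
- **Angle:** it is within about 0.5° of square with the board.
- **Flatness and peg:** it lies flat on the board with its corner still at the peg.
- **Small plate:** it has not visibly moved.
- **Robot:** it touches nothing; the force readings of about 1 N are no more than sensor noise. The highest force I read, between moves, was about 3 N.

No check failed. One move call was refused for leaving out zero values; nothing moved, and I sent it again complete.

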